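# Tip a used scalpel and lancet into the sharps bin

## Robot

A 6-joint arm with a two-finger parallel gripper is mounted at the origin on the work surface. World frame = base frame: x ahead of the robot, y to its left, z up, the work surface at z = 0. Lengths are in m, angles in rad, forces in N, time in s.
With the tool pointing down it reaches from about 0.4 to 0.925 m from the base axis. Payload 3.4 kg.
Tool frame: the origin (TCP) lies between the finger pads; the fingertips stand 11 mm ahead of it and the grasp point (between the pads) lies 8 mm behind it (arm.tip_extent is the distance from the TCP to the fingertips, in m); x points along the fingers, y is the direction in which the jaws open and shut, and the axes are right-handed (so a half turn about x gives the same grasp; the last joint's range is limited). The gripper opens to 85 mm and grips with 20 to 120 N. Pads are 22 mm wide; open, the fingers measure 114 mm over their backs; the gripper's body (76 mm by 85 mm) begins 54 mm behind the grasp point. The pads swing forward as they close: fully open they stand 13 mm farther back than shut.
Start: joints at [1.058, 0.307, 1.506, -0, 1.328, -0.073], TCP at [0.244, 0.521, 0.242] pointing down, gripper open.
Joint ranges: [-3.12, 3.12], [-1.05, 2.28], [0.14, 2.33], [-1.42, 4.57], [0.1, 2.73], [-2.68, 2.68]. Speed limits (rad/s): [2.57, 2.57, 3.14, 3.14, 3.14, 3.14].

## Interface

Orientations are given as a unit quaternion [x, y, z, w].
In Python, from bench import arm gives the robot as it stands. The module is installed in compiled form; this text tells all that it offers.
- The arm moves only by the shell command python3 -m jog 'ROWS' [OPENING]. ROWS is JSON, a list of rows, each an object of numbers: "x", "y", "z": the shift along the tool's x, y, z in units of 0.5 m (1.0 is 0.5 m); "ax", "ay", "az": the turn, a rotation vector about the tool's x, y, z in units of pi rad (1.0 is pi rad). In form: [{"x": .., "y": .., "z": .., "ax": .., "ay": .., "az": ..}, ...]. A call has 1 to 8 rows; each row is the pose to reach, as a shift and turn from the pose commanded when the call began, along the tool's axes at that moment, turning the shorter way round; what a row does not reach only later rows make up. A row lasts 1/10 s, in which the tool goes at most 50 mm and 8.59 degrees, less where a joint would pass 70% of its speed; a pose out of reach is approached as far as the arm can. A call with a number of a shift or a turn outside -1 to 1 is refused whole. A call with a gripper value outside its range is refused whole. OPENING is the closure, from -1 (fully open) to 1 (shut), so that 0 is half open, set as the call begins (- or left out, the last holds). The fingers move at their own pace and stop on an object; the grip force is fixed at half the most. Time passes only in rows, so rows that repeat a pose let the fingers close. It gives the time, the measured TCP pose, the force and the opening at its end, in the units of the state.
- arm.get_state(): the state, without advancing time (a new reading comes with each control period).
- arm.capture(name): name is "side" or "top" or "wrist"; returns the picture (480x640x3 uint8, red, green, blue); there is no depth.
- arm.camera_model(name): a dict with "intrinsics" (3x3 intrinsics, pixels), "camera_from_world" (4x4, takes a point from world to camera coordinates). Camera axes: x right, y down, z forward; pixel columns grow to the right and rows downward; lengths in m; the calibration is good to about 2 mm. The wrist camera is an equidistant fisheye: a pixel r from the principal point sees the ray r / f radians off the axis. A picture is of the moment at which its call begins: read the wrist's pose just before it. camera_model takes no time and is no camera call; for the wrist camera it gives the pose at the moment of the call.
- arm.finish_job(): hands the job in, once; it reports no verdict.
Trained networks look in the newest picture that a camera, given by its name, has taken for a name from the list of things; names that differ only in an ending like _2 or _b are one class to them, and where a whole thing is asked for, a point or a joint stands for the part that bears it (a point fixed in the world has none). Each returns a list of dicts, best first, with "p" (0 to 1); they miss things now and then, are a little off and sometimes report something else, mostly with a low value. They report only what shows in the picture. A call takes as long as a camera call.
- arm.spot_in(camera, label): "at" ([column, row] in pixels, amid what is visible of it).
The state is a dict: "clock": time; "joint_positions": joint angles; "qd": joint speeds; "joint_efforts": joint torques, N m; "tool_pos": TCP position; "orientation": TCP orientation; "ft_force": force on the tool from outside, world axes, zero at the start; "torque": the same for the moment, N m; "finger_gap": opening from 0.0 (shut) to 1.0 (fully open).
Only numpy, scipy, OpenCV 4.12 (cv2) and the standard library are available. Lean on these libraries where they do the work, as an engineer would, in place of code of your own. Each camera call takes 0.05 s, during which the arm holds its last target. There are 200 camera calls.

## Task

Throw away the used scalpel: set it down in the red tip tray of the sharps bin, where a used lancet already lies, then push the black pad on the tray's front so that the tray tips right over until you feel it come to rest on its stop, and hold it there for a moment while both slide into the bin. Push gently (never more than 20 N) and ease the tray back down to level instead of letting it fall back. Do not drop the scalpel into the tray from a height, and leave the forceps, the marker and the specimen pot where they are.

Things in the scene. Friction and masses are not known exactly. Their poses are not given: they have to be found in the camera images.
- scalpel: used disposable scalpel with its blade guard shut: a flat bar 125 long, 12 wide, 9 high, green handle and light blue guard, 22 g, lying flat on the white board. Origin: centre of its underside. x: along it, towards the guard; z up
- lancet: used safety lancet: a small purple block with a white nose, 40 long, 16 wide, 10 high, 12 g, lying in the tray close to the front panel. Origin: centre of its underside. x: along it
- sharps_bin: sharps bin fixed to the bench: white steel holder 146 deep (x), 225 wide (y), 215 high, walls 4, a yellow liner inside, open at the top except under a flat hood over its rear 45. The red tip tray sticks out in front. Origin: centre of the holder's underside, on the bench; x from the tray to the back of the bin, y along the tray, z up. The liner's mouth is 104 by 192, centred at x = +10
- tray (a joint): tilt of the red tip tray, rad: 0 = level, at rest; grows as its front goes up and over towards the bin. Takes 2 to 7 N at the front pad; let go, it falls back fast. It stops where its lip comes down on the liner's rim; the liner sits more or less deep, so the stop is anywhere from 0.58 to 1.02 and must be felt: the push then rises steeply. The sharps slide off between about 0.4 and 0.57
- tray_hinge (a point): middle of the tray's hinge axis, 165 above the bench, 62 in front (-x) of the bin's origin. Axes turn with the tray, about +y; at level z is up and x points into the bin. In this frame the tray's floor has its top at z = 2 and runs from x = -80 (front) to +46 (lip, inside the bin), 210 wide in y; side walls 4 thick, 28 high, 52 in the front 30; no wall towards the bin
- tray_edge (a point): middle of the tray's front panel, on the outer face of the black rubber push pad (180 wide in y, from 28 to 68 above the hinge axis) that is fixed on the panel, 2 below the panel's top edge: 80 in front of and 70 above the hinge axis when level. The panel is flat, 210 wide, and stands square on the floor's front end. Moves with the tray
- forceps: steel forceps 115 long, 10 wide, 4 high, lying on the white board beside the scalpel; stays. Origin: centre of its underside
- board: white plastic board 180 (x) by 240 (y), 12 thick, on the bench; fixed. Origin: centre of its underside
- specimen_pot: specimen pot with an orange cap, 58 across, 70 high; stays. Origin: centre of its underside
- marker: marker pen 130 long, 12 thick, white with a blue cap; stays. Origin: centre of its underside

How it is judged:
By the outcome, as a careful person would: the job done as asked, in the order asked, and still so for the second after the job is handed in, with the robot touching nothing.
It also fails if it takes over 72 s, if anything falls off the work surface, if the arm or the gripper's body presses on something with over 40 N, if the wrist force passes 120 N, or if a joint passes its speed limit or range.

## Working session

There is one attempt and no reset: what is moved stays moved. The work goes in short steps, Python scripts to look and compute and a shell command to move; the robot and the scene stay as the last step left them, time stands still between calls to the robot, and variables do not carry over. Pictures are saved under pics/ and viewed, on a budget of 10 in all, crops included, one or two more only if the job needs it, and the job is handed in when it is done.

```bash
mkdir -p pics
cat > h.py <<'E'
import numpy as np, cv2, json
from scipy.spatial.transform import Rotation as R
from bench import arm
def ray(cam,uv,m=None):
    m=m or arm.camera_model(cam);K=np.array(m["intrinsics"]);T=np.array(m["camera_from_world"])
    a=np.array([(uv[0]-K[0,2])/K[0,0],(uv[1]-K[1,2])/K[1,1]])
    if cam=="wrist":
        t=np.linalg.norm(a);d=np.r_[a/t*np.sin(t),np.cos(t)]
    else: d=np.r_[a,1]
    d=T[:3,:3].T@d;return -T[:3,:3].T@T[:3,3],d/np.linalg.norm(d)
def onz(cam,uv,z,m=None):
    o,d=ray(cam,uv,m);return o+d*(z-o[2])/d[2]
def proj(cam,p,m=None):
    m=m or arm.camera_model(cam);K=np.array(m["intrinsics"]);T=np.array(m["camera_from_world"])
    c=T[:3,:3]@np.array(p)+T[:3,3];q=K@c;return q[:2]/q[2]
def rows(p,q=None):
    "shift/turn in jog units from measured pose to p,q"
    s=arm.get_state();r=R.from_quat(s["orientation"])
    d=r.inv().apply(np.array(p)-s["tool_pos"])/0.5
    a=(r.inv()*R.from_quat(q)).as_rotvec()/np.pi if q is not None else np.zeros(3)
    print("shift",d.round(4),"turn",a.round(4))
def save(cam,name):
    im=arm.capture(cam);cv2.imwrite(f"pics/{name}.png",im[:,:,::-1]);return im
E
python3 - <<'E'
from h import *
s=arm.get_state();print(s)
for c in("side","top"):
    save(c,c+"1")
    for l in("scalpel","lancet","sharps_bin","tray","forceps","board","specimen_pot","marker"):
        print(c,l,[(np.round(d["at"]),round(d["p"],2)) for d in arm.spot_in(c,l)[:2]])
    print({k:np.round(v,3).tolist() for k,v in arm.camera_model(c).items()})
E
```

```text
{'clock': 0.0, 'joint_positions': array([ 1.05849407e+00,  3.07561349e-01,  1.50766994e+00,  5.33412076e-05,
        1.32840780e+00, -7.35047352e-02]), 'qd': array([-1.17874245e-05, -1.30475784e-03,  5.32107687e-04, -7.08041383e-04,
        7.37845557e-05, -2.41912978e-04]), 'joint_efforts': array([ 2.95114718e-03, -4.57555354e+01, -2.51918972e+01,  2.46697145e-04,
        1.33076333e-02, -2.18968523e-06]), 'tool_pos': array([0.24396495, 0.51993195, 0.241389  ]), 'orientation': array([ 0.15321366,  0.69038144, -0.15458851,  0.68992858]), 'ft_force': array([-0.42101298, -0.08137047, -0.89917938]), 'torque': array([ 0.01045999,  0.02052807, -0.00385757]), 'finger_gap': 0.9950465009963347}
side scalpel [(array([418., 366.]), 0.64)]
side lancet [(array([307., 239.]), 0.31)]
side sharps_bin [(array([343., 262.]), 0.61)]
side tray [(array([309., 236.]), 0.77)]
side forceps [(array([405., 400.]), 0.58), (array([428., 320.]), 0.3)]
side board [(array([432., 415.]), 0.68)]
side specimen_pot [(array([217., 240.]), 0.68), (array([344., 259.]), 0.66)]
side marker [(array([433., 324.]), 0.65)]
{'intrinsics': [[445.513, 0.0, 315.612], [0.0, 445.513, 240.521], [0.0, 0.0, 1.0]], 'camera_from_world': [[0.732, -0.681, -0.0, -0.383], [-0.319, -0.342, -0.884, 0.347], [0.602, 0.647, -0.468, 0.81], [0.0, 0.0, 0.0, 1.0]]}
top scalpel [(array([479., 237.]), 0.85)]
top lancet [(array([313., 245.]), 0.66)]
top sharps_bin [(array([318., 164.]), 0.62)]
top tray [(array([322., 218.]), 0.71)]
top forceps [(array([506., 271.]), 0.44)]
top board [(array([494., 245.]), 0.6)]
top specimen_pot [(array([151., 259.]), 0.89)]
top marker [(array([444., 170.]), 0.52)]
{'intrinsics': [[525.195, 0.0, 319.22], [0.0, 525.195, 238.659], [0.0, 0.0, 1.0]], 'camera_from_world': [[-0.022, -1.0, -0.013, 0.081], [-0.999, 0.022, -0.031, 0.546], [0.031, 0.013, -0.999, 1.162], [0.0, 0.0, 0.0, 1.0]]}
```

View pics/top1.png

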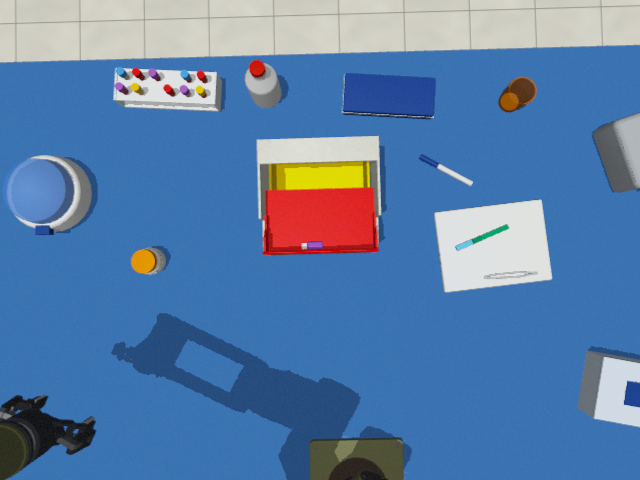

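View pics/side1.png

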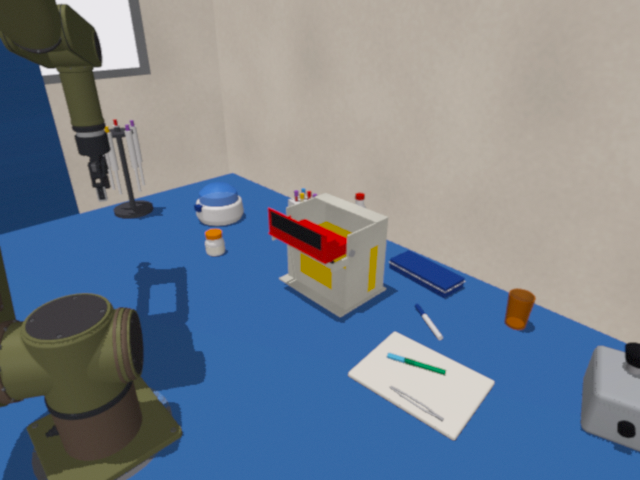

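The top view shows the scalpel from (457,247) at the guard to (508,227), with the forceps below it at (510,275). The tray's front edge runs along row ~252 over columns 263–378, and the lancet is at (312,245). The side view agrees with this.

Run:
```python
from h import *
im=cv2.imread("pics/top1.png");hsv=cv2.cvtColor(im,cv2.COLOR_BGR2HSV)
def box(lo,hi,roi):
    m=cv2.inRange(hsv,np.array(lo),np.array(hi));k=np.zeros_like(m);x0,y0,x1,y1=roi;k[y0:y1,x0:x1]=m[y0:y1,x0:x1]
    return cv2.minAreaRect(cv2.findNonZero(k)),cv2.findNonZero(k)[:,0].mean(0)
b,c=box((35,70,40),(105,255,255),(450,215,520,258));print("scalpel",b,c)
cor=np.array([onz("top",p,0.021)[:2] for p in cv2.boxPoints(b)]);print(cor.round(4), cor.mean(0).round(4))
g,_=box((35,100,30),(82,255,255),(450,215,520,258));l,_=box((84,60,60),(105,255,255),(450,215,520,258))
G=onz("top",g[0],.021);L=onz("top",l[0],.021);print("green",G,"blue",L,"yaw",np.arctan2(*(L-G)[[1,0]]))
r,_=box((0,150,60),(8,255,255),(250,180,390,260));print("red",r); 
for p in cv2.boxPoints(r): print(p, onz("top",p,.237).round(4), onz("top",p,.167).round(4))
pu,_=box((125,60,40),(150,255,255),(295,235,330,252));print("lancet purple",pu,onz("top",pu[0],.177))
for n,p in dict(hoodBL=(257,140),hoodBR=(379,137),hoodFR=(380,160),hoodFL=(258,163)).items(): print(n,onz("top",p,.215).round(4))
f=onz("top",(511,275),.016);print("forceps",f, onz("top",(484,275),.016),onz("top",(537,275),.016))
big=cv2.resize(im[125:265,245:395],None,fx=5,fy=5,interpolation=cv2.INTER_CUBIC)[:600];cv2.imwrite("pics/crop1.png",cv2.resize(im[140:260,250:390],None,fx=5,fy=5,interpolation=cv2.INTER_CUBIC))
```

```text
scalpel ((481.58624267578125, 237.03448486328125), (4.989644527435303, 56.46177291870117), 66.80140686035156) [481.11152416 237.30483271]
[[ 0.5251 -0.2285]
 [ 0.5715 -0.3436]
 [ 0.5613 -0.3476]
 [ 0.5149 -0.2325]] [ 0.5432 -0.2881]
green [ 0.55041641 -0.30677966  0.021     ] blue [ 0.5272123  -0.24876444  0.021     ] yaw 1.9512731409752122
red ((319.2311706542969, 220.62936401367188), (64.45526123046875, 114.37175750732422), 88.26429748535156)
[261.0954  190.14862] [0.6306 0.169  0.237 ] [0.6395 0.1775 0.167 ]
[375.41467 186.68442] [ 0.6321 -0.037   0.237 ] [ 0.641  -0.0437  0.167 ]
[377.36694 251.1101 ] [ 0.5162 -0.0376  0.237 ] [ 0.5165 -0.0444  0.167 ]
[263.04767 254.57431] [0.5144 0.1676 0.237 ] [0.5147 0.1761 0.167 ]
lancet purple ((314.5, 245.5), (7.0, 15.0), 90.0) [0.52981082 0.07616577 0.177     ]
hoodBL [0.7267 0.1776 0.215 ]
hoodBR [ 0.7267 -0.048   0.215 ]
hoodFR [ 0.684  -0.0488  0.215 ]
hoodFL [0.6839 0.1765 0.215 ]
forceps [ 0.45832781 -0.35139385  0.016     ] [ 0.45958435 -0.29222129  0.016     ] [ 0.45711944 -0.40829783  0.016     ]
```

View pics/crop1.png

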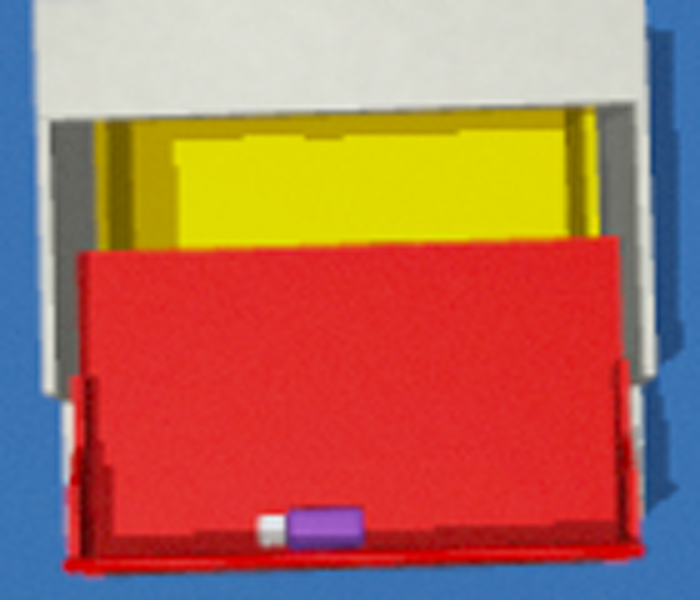

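```bash
cat >> h.py <<'E'
def q_of(x,y):
    x=np.array(x,float)/np.linalg.norm(x);y=np.array(y,float)/np.linalg.norm(y)
    return R.from_matrix(np.c_[x,y,np.cross(x,y)]).as_quat()
E
python3 - <<'E'
from h import *
print("tip",arm.tip_extent); print(R.from_quat(arm.get_state()["orientation"]).as_matrix().round(3))
for s in(1,-1):
    q=q_of([0,0,-1],[s*np.cos(.38),s*np.sin(.38),0]); rows([.543,-.288,.16],q)
E
```

```text
tip 0.011
[[ 0.     0.425  0.905]
 [ 0.     0.905 -0.425]
 [-1.     0.     0.   ]]
shift [ 0.1646 -1.21    1.2278] turn [ 0.2394 -0.     -0.    ]
shift [ 0.1646 -1.21    1.2278] turn [-0.7606  0.     -0.    ]
```

```bash
python3 -m jog '[{"y":-0.59,"z":0.6,"ax":0.24},{"y":-0.59,"z":0.6,"ax":0.24},{"y":-0.59,"z":0.6,"ax":0.24},{"y":-0.59,"z":0.6,"ax":0.24},{"y":-0.59,"z":0.6,"ax":0.24},{"y":-0.59,"z":0.6,"ax":0.24},{"y":-0.59,"z":0.6,"ax":0.24},{"y":-0.59,"z":0.6,"ax":0.24}]' -0.2
python3 -c "
from h import *
rows([.543,-.288,.16],q_of([0,0,-1],[np.cos(.38),np.sin(.38),0]))"
```

```text
shift [ 0.1646 -1.21    1.2278] turn [ 0.2394 -0.     -0.    ]schema error: expected keys x, y, z, ax, ay, az
```

```bash
python3 -m jog '[{"x":0,"y":-0.59,"z":0.6,"ax":0.24,"ay":0,"az":0},{"x":0,"y":-0.59,"z":0.6,"ax":0.24,"ay":0,"az":0},{"x":0,"y":-0.59,"z":0.6,"ax":0.24,"ay":0,"az":0},{"x":0,"y":-0.59,"z":0.6,"ax":0.24,"ay":0,"az":0},{"x":0,"y":-0.59,"z":0.6,"ax":0.24,"ay":0,"az":0},{"x":0,"y":-0.59,"z":0.6,"ax":0.24,"ay":0,"az":0},{"x":0,"y":-0.59,"z":0.6,"ax":0.24,"ay":0,"az":0},{"x":0,"y":-0.59,"z":0.6,"ax":0.24,"ay":0,"az":0}]' -0.2
python3 -c "
from h import *
rows([.543,-.288,.16],q_of([0,0,-1],[np.cos(.38),np.sin(.38),0]))"
```

```text
clock: 1.7
tool_pos: [0.3837, 0.1437, 0.2427]
orientation: [0.397, 0.585, -0.397, 0.585]
ft_force: [1.1, 1.0, 1.0]
finger_gap: 0.603
shift [ 0.1655 -0.0232  0.9199] turn [-0.0005  0.     -0.0004]
```

```bash
python3 -m jog '[{"x":0,"y":-0.2,"z":0.3,"ax":0,"ay":0,"az":0},{"x":0,"y":-0.2,"z":0.4,"ax":0,"ay":0,"az":0},{"x":0,"y":-0.2,"z":0.5,"ax":0,"ay":0,"az":0},{"x":0,"y":-0.15,"z":0.6,"ax":0,"ay":0,"az":0},{"x":0,"y":-0.1,"z":0.7,"ax":0,"ay":0,"az":0},{"x":0,"y":-0.05,"z":0.8,"ax":0,"ay":0,"az":0},{"x":0.1,"y":-0.03,"z":0.9,"ax":0,"ay":0,"az":0},{"x":0.15,"y":-0.02,"z":0.92,"ax":0,"ay":0,"az":0}]'
python3 -m jog '[{"x":0.03,"y":0,"z":0.05,"ax":0,"ay":0,"az":0},{"x":0.03,"y":0,"z":0.05,"ax":0,"ay":0,"az":0}]'
python3 - <<'E'
from h import *
m=arm.camera_model("wrist");im=save("wrist","w1")
print([(d["at"],d["p"]) for d in arm.spot_in("wrist","scalpel")[:2]])
hsv=cv2.cvtColor(im,cv2.COLOR_RGB2HSV)
for n,lo,hi in(("g",(40,100,30),(82,255,255)),("b",(86,60,60),(104,255,255))):
    k=cv2.inRange(hsv,np.array(lo),np.array(hi));_,_,st,c=cv2.connectedComponentsWithStats(k)
    for i in np.argsort(-st[1:,4])[:3]+1: print(n,st[i],c[i].round(1),onz("wrist",c[i],.021,m).round(4))
rows([.543,-.288,.16],q_of([0,0,-1],[np.cos(.38),np.sin(.38),0]))
E
```

```text
clock: 2.5
tool_pos: [0.4953, -0.2167, 0.2085]
orientation: [0.398, 0.583, -0.397, 0.586]
ft_force: [0.5, 0.4, 0.4]
finger_gap: 0.599
clock: 2.7
tool_pos: [0.5031, -0.2399, 0.1899]
orientation: [0.398, 0.585, -0.398, 0.584]
ft_force: [-0.9, 0.9, 0.2]
finger_gap: 0.595
[([344.6, 277.7], 0.95)]
g [339 288   9  57 336] [343.2 317.4] [ 0.5532 -0.3173  0.021 ]
g [344 286   1   1   1] [344. 286.] [ 0.5419 -0.2885  0.021 ]
g [346 287   1   1   1] [346. 287.] [ 0.5439 -0.2887  0.021 ]
b [337 215  14  45 614] [343.5 237.4] [ 0.5246 -0.2478  0.021 ]
shift [0.0632 0.0387 0.1255] turn [-0.001  -0.0007  0.0004]
```

View pics/w1.png

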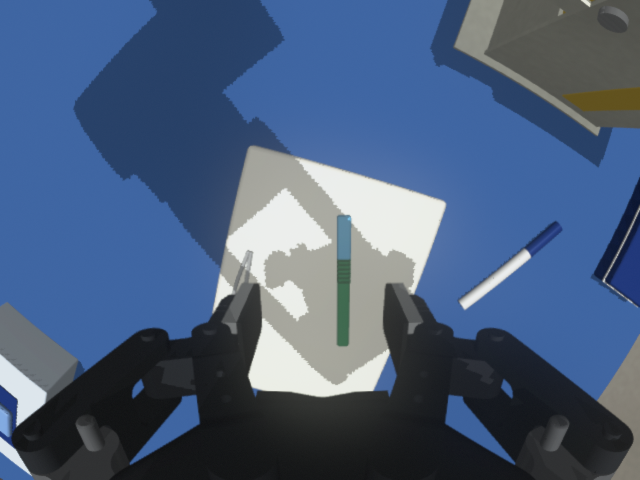

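The wrist view shows the scalpel upright between the fingers, from (344,215) to (343,346), so the yaw is right. The forceps lie by the left finger, with clearance. Next I'll find the scalpel's centre from its ends.

Run:
```python
from h import *
a=onz("wrist",(344,215),.019);b=onz("wrist",(343,346),.019);c=(a+b)/2;print(a,b,c,np.linalg.norm(a-b),np.arctan2(*(a-b)[[1,0]])-np.pi/2)
rows([c[0],c[1],.025],q_of([0,0,-1],[np.cos(.38),np.sin(.38),0]))
```

```text
[ 0.51712715 -0.22734398  0.019     ] [ 0.56513788 -0.34462267  0.019     ] [ 0.54113252 -0.28598333  0.019     ] 0.12672538356447915 0.3885603970763858
shift [0.3333 0.037  0.1209] turn [-0.001  -0.0007  0.0004]
```

```bash
python3 -m jog '[{"x":0.04,"y":0.038,"z":0.123,"ax":0,"ay":0,"az":0},{"x":0.1,"y":0.038,"z":0.123,"ax":0,"ay":0,"az":0},{"x":0.2,"y":0.038,"z":0.123,"ax":0,"ay":0,"az":0},{"x":0.27,"y":0.038,"z":0.123,"ax":0,"ay":0,"az":0},{"x":0.31,"y":0.038,"z":0.123,"ax":0,"ay":0,"az":0},{"x":0.33,"y":0.038,"z":0.123,"ax":0,"ay":0,"az":0},{"x":0.33,"y":0.038,"z":0.123,"ax":0,"ay":0,"az":0},{"x":0.33,"y":0.038,"z":0.123,"ax":0,"ay":0,"az":0}]'
python3 -c "
from h import *
rows([.542,-.287,.025],q_of([0,0,-1],[np.cos(.38),np.sin(.38),0]))"
```

```text
clock: 3.6
tool_pos: [0.5438, -0.287, 0.0291]
orientation: [0.397, 0.584, -0.397, 0.586]
ft_force: [0.5, -0.3, 0.7]
finger_gap: 0.6
shift [ 0.0082 -0.0034 -0.0013] turn [-0.0004  0.0006 -0.0005]
```

```bash
python3 -m jog '[{"x":0.004,"y":-0.002,"z":0,"ax":0,"ay":0,"az":0},{"x":0.004,"y":-0.002,"z":0,"ax":0,"ay":0,"az":0}]'
```

```text
clock: 3.8
tool_pos: [0.5426, -0.2878, 0.0269]
orientation: [0.397, 0.584, -0.397, 0.586]
ft_force: [-1.1, 0.5, -0.5]
finger_gap: 0.605
```

```bash
python3 -m jog '[{"x":0.002,"y":0,"z":0,"ax":0,"ay":0,"az":0},{"x":0.002,"y":0,"z":0,"ax":0,"ay":0,"az":0},{"x":0.002,"y":0,"z":0,"ax":0,"ay":0,"az":0},{"x":0.002,"y":0,"z":0,"ax":0,"ay":0,"az":0},{"x":0.002,"y":0,"z":0,"ax":0,"ay":0,"az":0},{"x":0.002,"y":0,"z":0,"ax":0,"ay":0,"az":0},{"x":0.002,"y":0,"z":0,"ax":0,"ay":0,"az":0},{"x":0.002,"y":0,"z":0,"ax":0,"ay":0,"az":0}]' 1
```

```text
clock: 4.6
tool_pos: [0.5421, -0.2876, 0.0249]
orientation: [0.397, 0.585, -0.397, 0.585]
ft_force: [-0.9, -0.2, 5.3]
finger_gap: 0.113
```

```bash
python3 -m jog '[{"x":-0.04,"y":0,"z":0,"ax":0,"ay":0,"az":0},{"x":-0.12,"y":0,"z":0,"ax":0,"ay":0,"az":0},{"x":-0.22,"y":0,"z":0,"ax":0,"ay":0,"az":0},{"x":-0.32,"y":0,"z":0,"ax":0,"ay":0,"az":0},{"x":-0.42,"y":0,"z":0,"ax":0,"ay":0,"az":0},{"x":-0.5,"y":0,"z":0,"ax":0,"ay":0,"az":0},{"x":-0.54,"y":0,"z":0,"ax":0,"ay":0,"az":0},{"x":-0.54,"y":0,"z":0,"ax":0,"ay":0,"az":0}]'
python3 -c "
from h import *
rows([.576,.065,.30],q_of([0,0,-1],[1,0,0]))"
```

```text
clock: 5.4
tool_pos: [0.5437, -0.2884, 0.2984]
orientation: [0.397, 0.582, -0.397, 0.588]
ft_force: [0.3, -0.1, 0.6]
finger_gap: 0.113
shift [-0.0057  0.321  -0.633 ] turn [ 0.1203  0.0017 -0.0019]
```

```bash
python3 -m jog '[{"x":0,"y":0.321,"z":-0.633,"ax":0.12,"ay":0,"az":0},{"x":0,"y":0.321,"z":-0.633,"ax":0.12,"ay":0,"az":0},{"x":0,"y":0.321,"z":-0.633,"ax":0.12,"ay":0,"az":0},{"x":0,"y":0.321,"z":-0.633,"ax":0.12,"ay":0,"az":0},{"x":0,"y":0.321,"z":-0.633,"ax":0.12,"ay":0,"az":0},{"x":0,"y":0.321,"z":-0.633,"ax":0.12,"ay":0,"az":0},{"x":0,"y":0.321,"z":-0.633,"ax":0.12,"ay":0,"az":0},{"x":0,"y":0.321,"z":-0.633,"ax":0.12,"ay":0,"az":0}]'
python3 -m jog '[{"x":0,"y":0,"z":0,"ax":0,"ay":0,"az":0},{"x":0,"y":0,"z":0,"ax":0,"ay":0,"az":0}]'
python3 - <<'E'
from h import *
rows([.576,.065,.30],q_of([0,0,-1],[1,0,0]));save("wrist","w2")
E
```

```text
clock: 6.2
tool_pos: [0.5732, 0.0713, 0.2919]
orientation: [0.498, 0.503, -0.499, 0.5]
ft_force: [0.1, -0.5, 0.1]
finger_gap: 0.113
clock: 6.4
tool_pos: [0.5736, 0.0651, 0.293]
orientation: [-0.499, -0.501, 0.501, -0.5]
ft_force: [0.5, -0.8, -0.7]
finger_gap: 0.117
shift [-0.0141  0.0047  0.0003] turn [0.0004 0.0004 0.0009]
```

View pics/w2.png

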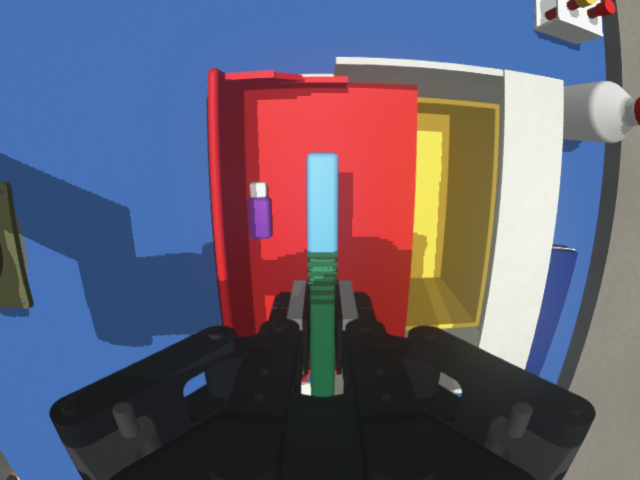

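The scalpel is held straight and parallel to the tray, from (322,155) to (322,395), and clear of the lancet at (260,210). I'll shift it 10 mm towards the bin for linkage clearance, then lower it.

```bash
python3 -m jog '[{"x":0.04,"y":0.02,"z":0,"ax":0,"ay":0,"az":0},{"x":0.1,"y":0.02,"z":0,"ax":0,"ay":0,"az":0},{"x":0.15,"y":0.02,"z":0,"ax":0,"ay":0,"az":0},{"x":0.18,"y":0.02,"z":0,"ax":0,"ay":0,"az":0},{"x":0.2,"y":0.02,"z":0,"ax":0,"ay":0,"az":0},{"x":0.21,"y":0.02,"z":0,"ax":0,"ay":0,"az":0},{"x":0.21,"y":0.02,"z":0,"ax":0,"ay":0,"az":0},{"x":0.21,"y":0.02,"z":0,"ax":0,"ay":0,"az":0}]'
```

```text
clock: 7.25
tool_pos: [0.585, 0.0656, 0.1903]
orientation: [0.5, 0.5, -0.499, 0.501]
ft_force: [-0.1, 0.6, 0.2]
finger_gap: 0.113
```

```bash
python3 -m jog '[{"x":0.003,"y":0,"z":0,"ax":0,"ay":0,"az":0},{"x":0.004,"y":0,"z":0,"ax":0,"ay":0,"az":0},{"x":0.004,"y":0,"z":0,"ax":0,"ay":0,"az":0}]'
```

```text
clock: 7.55
tool_pos: [0.5845, 0.0661, 0.1879]
orientation: [0.5, 0.5, -0.499, 0.501]
ft_force: [-0.9, -0.1, -0.6]
finger_gap: 0.113
```

```bash
python3 -m jog '[{"x":0.003,"y":0,"z":0,"ax":0,"ay":0,"az":0},{"x":0.006,"y":0,"z":0,"ax":0,"ay":0,"az":0},{"x":0.008,"y":0,"z":0,"ax":0,"ay":0,"az":0},{"x":0.008,"y":0,"z":0,"ax":0,"ay":0,"az":0}]'
python3 -m jog '[{"x":0.002,"y":0,"z":0,"ax":0,"ay":0,"az":0},{"x":0.003,"y":0,"z":0,"ax":0,"ay":0,"az":0},{"x":0.003,"y":0,"z":0,"ax":0,"ay":0,"az":0}]'
```

```text
clock: 7.95
tool_pos: [0.5841, 0.066, 0.1832]
orientation: [0.5, 0.5, -0.5, 0.5]
ft_force: [0.3, 0.2, 0.3]
finger_gap: 0.114
clock: 8.25
tool_pos: [0.5842, 0.066, 0.1819]
orientation: [0.5, 0.5, -0.5, 0.5]
ft_force: [-0.4, -0.0, -0.5]
finger_gap: 0.115
```

```bash
python3 -m jog '[{"x":0.002,"y":0,"z":0,"ax":0,"ay":0,"az":0},{"x":0.003,"y":0,"z":0,"ax":0,"ay":0,"az":0},{"x":0.003,"y":0,"z":0,"ax":0,"ay":0,"az":0}]'
```

```text
clock: 8.55
tool_pos: [0.5842, 0.066, 0.1804]
orientation: [0.5, 0.5, -0.5, 0.5]
ft_force: [-1.2, 0.1, -0.5]
finger_gap: 0.114
```

```bash
python3 -m jog '[{"x":0.002,"y":0,"z":0,"ax":0,"ay":0,"az":0},{"x":0.002,"y":0,"z":0,"ax":0,"ay":0,"az":0},{"x":0.002,"y":0,"z":0,"ax":0,"ay":0,"az":0}]'
```

```text
clock: 8.85
tool_pos: [0.5844, 0.066, 0.1799]
orientation: [0.5, 0.5, -0.5, 0.5]
ft_force: [-1.4, 0.2, 3.2]
finger_gap: 0.116
```

Contact felt (3.2 N). I'll release with a small opening, then rise.

```bash
python3 -m jog '[{"x":0,"y":0,"z":0,"ax":0,"ay":0,"az":0},{"x":0,"y":0,"z":0,"ax":0,"ay":0,"az":0},{"x":0,"y":0,"z":0,"ax":0,"ay":0,"az":0},{"x":0,"y":0,"z":0,"ax":0,"ay":0,"az":0}]' 0.3
python3 -m jog '[{"x":-0.02,"y":0,"z":0,"ax":0,"ay":0,"az":0},{"x":-0.06,"y":0,"z":0,"ax":0,"ay":0,"az":0},{"x":-0.14,"y":0,"z":0,"ax":0,"ay":0,"az":0},{"x":-0.22,"y":0,"z":0,"ax":0,"ay":0,"az":0},{"x":-0.3,"y":0,"z":0,"ax":0,"ay":0,"az":0},{"x":-0.36,"y":0,"z":0,"ax":0,"ay":0,"az":0},{"x":-0.36,"y":0,"z":0,"ax":0,"ay":0,"az":0},{"x":-0.36,"y":0,"z":0,"ax":0,"ay":0,"az":0}]'
python3 - <<'E'
from h import *
save("wrist","w3")
t=np.pi/6
rows([.44,.065,.36],q_of([np.sin(t),0,-np.cos(t)],[0,1,0]))
E
```

```text
clock: 9.25
tool_pos: [0.5842, 0.066, 0.1793]
orientation: [0.5, 0.5, -0.5, 0.5]
ft_force: [-0.5, -0.1, 0.4]
finger_gap: 0.352
clock: 10.05
tool_pos: [0.5845, 0.066, 0.3609]
orientation: [0.5, 0.5, -0.499, 0.501]
ft_force: [-0.3, -0.4, 1.1]
finger_gap: 0.352
shift [-0.0012 -0.2876  0.0016] turn [-0.4872 -0.1308  0.1307]
```

View pics/w3.png

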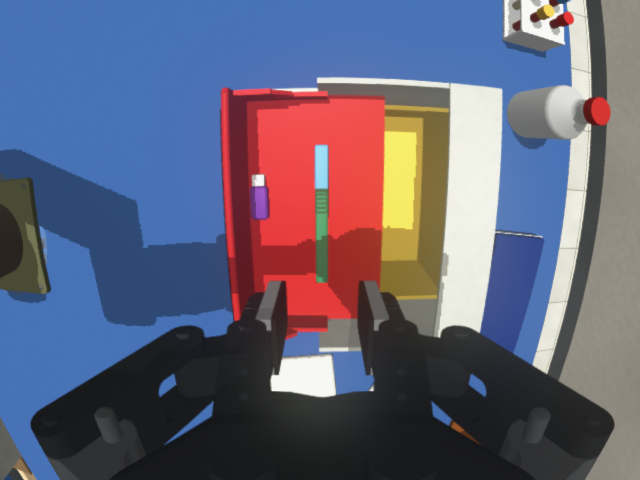

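The scalpel lies flat in the tray from (321,145) to (321,282), and the lancet hasn't moved. Now I'll go round to the front with the fingers shut and the tool tilted 30° forward.

```bash
python3 -m jog '[{"x":0,"y":-0.08,"z":0,"ax":0,"ay":0,"az":0},{"x":0,"y":-0.16,"z":0,"ax":-0.49,"ay":-0.13,"az":0.13},{"x":0,"y":-0.24,"z":0,"ax":-0.49,"ay":-0.13,"az":0.13},{"x":0,"y":-0.26,"z":0,"ax":-0.49,"ay":-0.13,"az":0.13},{"x":0,"y":-0.26,"z":0,"ax":-0.49,"ay":-0.13,"az":0.13},{"x":0,"y":-0.26,"z":0,"ax":-0.49,"ay":-0.13,"az":0.13},{"x":0,"y":-0.26,"z":0,"ax":-0.49,"ay":-0.13,"az":0.13},{"x":0,"y":-0.26,"z":0,"ax":-0.49,"ay":-0.13,"az":0.13}]' 1
python3 -c "
from h import *
t=np.pi/6
rows([.46,.065,.33],q_of([np.sin(t),0,-np.cos(t)],[0,1,0]))"
```

```text
clock: 10.9
tool_pos: [0.453, 0.066, 0.3575]
orientation: [0.195, 0.544, -0.196, 0.792]
ft_force: [-0.6, 0.5, -0.3]
finger_gap: -0.002
shift [ 0.0564  0.0004 -0.0062] turn [-0.1722 -0.0486  0.0467]
```

```bash
python3 -m jog '[{"x":0,"y":0,"z":0,"ax":-0.172,"ay":-0.049,"az":0.047},{"x":0,"y":0,"z":0,"ax":-0.172,"ay":-0.049,"az":0.047},{"x":0,"y":0,"z":0,"ax":-0.172,"ay":-0.049,"az":0.047},{"x":0,"y":0,"z":0,"ax":-0.172,"ay":-0.049,"az":0.047},{"x":0,"y":0,"z":0,"ax":-0.172,"ay":-0.049,"az":0.047},{"x":0,"y":0,"z":0,"ax":-0.172,"ay":-0.049,"az":0.047}]'
python3 - <<'E'
from h import *
t=np.pi/6;q=q_of([np.sin(t),0,-np.cos(t)],[0,1,0])
print(arm.get_state()["joint_positions"].round(2))
rows([.46,.065,.235],q)
# plan: contact corner in tool frame (11,0,-11 or +11) ; world offset
Rm=R.from_quat(q).as_matrix();print(Rm.round(2))
E
```

```text
clock: 11.5
tool_pos: [0.4535, 0.0654, 0.3582]
orientation: [0.004, 0.5, -0.004, 0.866]
ft_force: [0.6, -0.2, -0.4]
finger_gap: -0.002
[ 0.09 -0.19  1.88 -0.06  0.93 -1.45]
shift [ 0.2197 -0.0018 -0.1121] turn [-0.0036  0.0003  0.0005]
[[ 0.5   0.    0.87]
 [ 0.    1.    0.  ]
 [-0.87  0.    0.5 ]]
```

```bash
cat > plan.py <<'E'
from h import *
t0=np.pi/6;X=np.array([np.sin(t0),-np.cos(t0)]);Z=np.array([np.cos(t0),np.sin(t0)])
H=np.array([.592,.165]);h=.054
def tcp(th,off=0.):
    n=np.array([np.cos(th),-np.sin(th)]);u=np.array([np.sin(th),np.cos(th)])
    d=.011*abs(Z@n); return H+off*np.array([1,0])+n*(-.08-d)+u*h-.011*X
E
python3 - <<'E'
from plan import *
p0=tcp(0);print(p0)
rows([p0[0]-.02,.065,p0[1]])
for th in np.arange(0,1.06,.05):
    e=tcp(th)-p0;print(round(th,2),"x",round(e@X/.5,4),"z",round(e@Z/.5,4))
E
```

```text
[0.49697372 0.22852628]
shift [ 0.248  -0.0015 -0.0892] turn [0. 0. 0.]
0.0 x 0.0 z 0.0
0.05 x -0.0045 z 0.0098
0.1 x -0.0085 z 0.0197
0.15 x -0.0119 z 0.0299
0.2 x -0.0147 z 0.0403
0.25 x -0.017 z 0.0508
0.3 x -0.0187 z 0.0614
0.35 x -0.0198 z 0.0721
0.4 x -0.0203 z 0.0828
0.45 x -0.0202 z 0.0934
0.5 x -0.0195 z 0.1041
0.55 x -0.0183 z 0.1147
0.6 x -0.0165 z 0.1251
0.65 x -0.0141 z 0.1355
0.7 x -0.0112 z 0.1456
0.75 x -0.0077 z 0.1556
0.8 x -0.0037 z 0.1653
0.85 x 0.0008 z 0.1748
0.9 x 0.0058 z 0.184
0.95 x 0.0112 z 0.1928
1.0 x 0.0171 z 0.2013
1.05 x 0.0233 z 0.2095
```

```bash
python3 -m jog '[{"x":0.08,"y":0,"z":-0.05,"ax":0,"ay":0,"az":0},{"x":0.16,"y":0,"z":-0.08,"ax":0,"ay":0,"az":0},{"x":0.22,"y":0,"z":-0.09,"ax":0,"ay":0,"az":0},{"x":0.248,"y":0,"z":-0.09,"ax":0,"ay":0,"az":0},{"x":0.248,"y":0,"z":-0.09,"ax":0,"ay":0,"az":0},{"x":0.248,"y":0,"z":-0.09,"ax":0,"ay":0,"az":0}]'
python3 -c "
from plan import *
p=tcp(0);rows([p[0]-.005,.065,p[1]])"
```

```text
clock: 12.1
tool_pos: [0.4783, 0.0664, 0.2295]
orientation: [0.003, 0.499, -0.002, 0.867]
ft_force: [0.3, -0.5, 0.5]
finger_gap: -0.001
shift [ 0.0154 -0.0026  0.0226] turn [0. 0. 0.]
```

```bash
python3 -m jog '[{"x":0.005,"y":0,"z":0.008,"ax":0,"ay":0,"az":0},{"x":0.01,"y":0,"z":0.016,"ax":0,"ay":0,"az":0},{"x":0.014,"y":0,"z":0.022,"ax":0,"ay":0,"az":0},{"x":0.014,"y":0,"z":0.022,"ax":0,"ay":0,"az":0}]'
python3 -m jog '[{"x":0.001,"y":0,"z":0.002,"ax":0,"ay":0,"az":0},{"x":0.002,"y":0,"z":0.004,"ax":0,"ay":0,"az":0},{"x":0.003,"y":0,"z":0.006,"ax":0,"ay":0,"az":0},{"x":0.003,"y":0,"z":0.006,"ax":0,"ay":0,"az":0}]'
```

```text
clock: 12.5
tool_pos: [0.4919, 0.066, 0.2301]
orientation: [0.003, 0.497, -0.002, 0.867]
ft_force: [-0.3, -0.5, -0.4]
finger_gap: 0.003
clock: 12.9
tool_pos: [0.4943, 0.066, 0.2294]
orientation: [0.003, 0.498, -0.002, 0.867]
ft_force: [0.6, 0.8, 0.8]
finger_gap: -0.002
```

```bash
python3 -m jog '[{"x":0.001,"y":0,"z":0.002,"ax":0,"ay":0,"az":0},{"x":0.002,"y":0,"z":0.004,"ax":0,"ay":0,"az":0},{"x":0.003,"y":0,"z":0.006,"ax":0,"ay":0,"az":0},{"x":0.003,"y":0,"z":0.006,"ax":0,"ay":0,"az":0}]'
```

```text
clock: 13.3
tool_pos: [0.4978, 0.066, 0.2297]
orientation: [0.003, 0.498, -0.002, 0.867]
ft_force: [-0.1, -0.2, -0.1]
finger_gap: 0.0
```

```bash
python3 -m jog '[{"x":0.001,"y":0,"z":0.002,"ax":0,"ay":0,"az":0},{"x":0.002,"y":0,"z":0.003,"ax":0,"ay":0,"az":0},{"x":0.002,"y":0,"z":0.003,"ax":0,"ay":0,"az":0}]'
```

```text
clock: 13.6
tool_pos: [0.4994, 0.066, 0.2295]
orientation: [0.003, 0.498, -0.002, 0.867]
ft_force: [-0.1, -0.6, 0.4]
finger_gap: 0.001
```

```bash
python3 -m jog '[{"x":0.001,"y":0,"z":0.002,"ax":0,"ay":0,"az":0},{"x":0.002,"y":0,"z":0.004,"ax":0,"ay":0,"az":0},{"x":0.003,"y":0,"z":0.005,"ax":0,"ay":0,"az":0},{"x":0.003,"y":0,"z":0.005,"ax":0,"ay":0,"az":0}]'
```

```text
clock: 14.0
tool_pos: [0.5001, 0.0659, 0.2284]
orientation: [0.003, 0.5, -0.002, 0.866]
ft_force: [-7.3, 0.6, 4.1]
finger_gap: -0.003
```

```bash
python3 -m jog '[{"x":0.001,"y":0,"z":0.002,"ax":0,"ay":0,"az":0},{"x":0.002,"y":0,"z":0.003,"ax":0,"ay":0,"az":0},{"x":0.002,"y":0,"z":0.003,"ax":0,"ay":0,"az":0}]'
```

```text
clock: 14.3
tool_pos: [0.5004, 0.0659, 0.2277]
orientation: [0.003, 0.501, -0.002, 0.865]
ft_force: [-13.7, 1.0, 7.9]
finger_gap: 0.001
```

The tool has locked against the rubber. The pad has to rise as it goes over, so I'll ease off 1 mm and follow the arc.

```bash
python3 -m jog '[{"x":-0.003,"y":0,"z":0.001,"ax":0,"ay":0,"az":0},{"x":-0.0055,"y":0,"z":0.004,"ax":0,"ay":0,"az":0},{"x":-0.0075,"y":0,"z":0.008,"ax":0,"ay":0,"az":0}]'
```

```text
clock: 14.6
tool_pos: [0.5055, 0.0659, 0.2345]
orientation: [0.003, 0.499, -0.002, 0.867]
ft_force: [-1.4, -0.0, -1.1]
finger_gap: 0.005
```

```bash
python3 -m jog '[{"x":-0.003,"y":0,"z":0.008,"ax":0,"ay":0,"az":0},{"x":-0.005,"y":0,"z":0.015,"ax":0,"ay":0,"az":0},{"x":-0.0075,"y":0,"z":0.025,"ax":0,"ay":0,"az":0}]'
python3 - <<'E'
from plan import *
s=arm.get_state();p=s["tool_pos"][[0,2]]
for th in np.arange(.15,.4,.025):
    n=np.array([np.cos(th),-np.sin(th)]);print(th.round(3),((p-tcp(th,.003))*1000).round(1),"normal pen",((p-tcp(th,.003))@n*1000).round(1))
print(s["ft_force"])
E
```

```text
clock: 14.9
tool_pos: [0.5149, 0.0658, 0.2443]
orientation: [0.003, 0.498, -0.002, 0.867]
ft_force: [-2.3, -0.4, -0.1]
finger_gap: -0.001
0.15 [4.9 3.2] normal pen 4.4
0.175 [3.  1.2] normal pen 2.8
0.2 [ 1.1 -0.7] normal pen 1.2
0.225 [-0.8 -2.5] normal pen -0.3
0.25 [-2.8 -4.3] normal pen -1.7
0.275 [-4.9 -6. ] normal pen -3.1
0.3 [-7.  -7.6] normal pen -4.4
0.325 [-9.2 -9.2] normal pen -5.7
0.35 [-11.4 -10.8] normal pen -7.0
0.375 [-13.6 -12.3] normal pen -8.2
[-2.25312408 -0.37431816 -0.07449809]
```

```bash
python3 -m jog '[{"x":-0.001,"y":0,"z":0.007,"ax":0,"ay":0,"az":0},{"x":-0.003,"y":0,"z":0.017,"ax":0,"ay":0,"az":0},{"x":-0.004,"y":0,"z":0.027,"ax":0,"ay":0,"az":0},{"x":-0.0045,"y":0,"z":0.038,"ax":0,"ay":0,"az":0},{"x":-0.0045,"y":0,"z":0.048,"ax":0,"ay":0,"az":0}]'
cat > est.py <<'E'
from plan import *
from scipy.optimize import brentq
s=arm.get_state();p=s["tool_pos"][[0,2]]
f=lambda th:(p-tcp(th,.003))@np.array([np.cos(th),-np.sin(th)])
th=brentq(f,-.1,1.3);n=np.array([np.cos(th),0,-np.sin(th)]);F=s["ft_force"]
print("theta",round(th,3),"along",((p-tcp(th,.003))@[np.sin(th),np.cos(th)]*1000).round(1),"Fn",(-F@n).round(2),"|F|",np.linalg.norm(F).round(2))
E
python3 est.py
```

```text
clock: 15.4
tool_pos: [0.5347, 0.0657, 0.2586]
orientation: [0.003, 0.498, -0.002, 0.867]
ft_force: [-1.8, 0.9, -0.1]
finger_gap: -0.002
theta 0.455 along -2.6 Fn 1.63 |F| 2.05
```

```bash
python3 -m jog '[{"x":0.0003,"y":0,"z":0.006,"ax":0,"ay":0,"az":0},{"x":0.0008,"y":0,"z":0.011,"ax":0,"ay":0,"az":0},{"x":0.0013,"y":0,"z":0.016,"ax":0,"ay":0,"az":0},{"x":0.0018,"y":0,"z":0.02,"ax":0,"ay":0,"az":0},{"x":0.0018,"y":0,"z":0.02,"ax":0,"ay":0,"az":0}]'; python3 est.py
```

```text
clock: 15.9
tool_pos: [0.5437, 0.0657, 0.2627]
orientation: [0.003, 0.498, -0.002, 0.867]
ft_force: [-2.3, 0.8, 1.3]
finger_gap: 0.0
theta 0.552 along -2.9 Fn 2.65 |F| 2.75
```

```bash
python3 -m jog '[{"x":0.0008,"y":0,"z":0.003,"ax":0,"ay":0,"az":0},{"x":0.0015,"y":0,"z":0.006,"ax":0,"ay":0,"az":0},{"x":0.0015,"y":0,"z":0.006,"ax":0,"ay":0,"az":0}]'; python3 est.py
```

```text
clock: 16.2
tool_pos: [0.5467, 0.0656, 0.2638]
orientation: [0.003, 0.498, -0.002, 0.867]
ft_force: [-1.4, 0.9, 2.6]
finger_gap: 0.0
theta 0.584 along -3.1 Fn 2.6 |F| 3.1
```

```bash
python3 -m jog '[{"x":0.0008,"y":0,"z":0.003,"ax":0,"ay":0,"az":0},{"x":0.0016,"y":0,"z":0.006,"ax":0,"ay":0,"az":0},{"x":0.0016,"y":0,"z":0.006,"ax":0,"ay":0,"az":0}]'; python3 est.py
```

```text
clock: 16.5
tool_pos: [0.5499, 0.0657, 0.2647]
orientation: [0.003, 0.498, -0.002, 0.867]
ft_force: [-2.8, 1.2, 5.5]
finger_gap: -0.0
theta 0.619 along -3.4 Fn 5.43 |F| 6.24
```

```bash
python3 -m jog '[{"x":0.0009,"y":0,"z":0.003,"ax":0,"ay":0,"az":0},{"x":0.0018,"y":0,"z":0.006,"ax":0,"ay":0,"az":0},{"x":0.0018,"y":0,"z":0.006,"ax":0,"ay":0,"az":0}]'; python3 est.py
```

```text
clock: 16.8
tool_pos: [0.5531, 0.0657, 0.2658]
orientation: [0.003, 0.497, -0.002, 0.868]
ft_force: [-2.5, 1.8, 6.4]
finger_gap: 0.0
theta 0.652 along -3.5 Fn 5.92 |F| 7.14
```

```bash
python3 -m jog '[{"x":0.0006,"y":0,"z":0.003,"ax":0,"ay":0,"az":0},{"x":0.0012,"y":0,"z":0.006,"ax":0,"ay":0,"az":0},{"x":0.0012,"y":0,"z":0.006,"ax":0,"ay":0,"az":0}]'; python3 est.py
```

```text
clock: 17.1
tool_pos: [0.5559, 0.0656, 0.2665]
orientation: [0.003, 0.498, -0.002, 0.867]
ft_force: [-2.3, 2.0, 6.2]
finger_gap: -0.001
theta 0.679 along -3.5 Fn 5.7 |F| 6.95
```

```bash
python3 -m jog '[{"x":0.0008,"y":0,"z":0.0025,"ax":0,"ay":0,"az":0},{"x":0.0017,"y":0,"z":0.005,"ax":0,"ay":0,"az":0},{"x":0.0017,"y":0,"z":0.005,"ax":0,"ay":0,"az":0}]'; python3 est.py
```

```text
clock: 17.4
tool_pos: [0.5586, 0.0657, 0.2672]
orientation: [0.003, 0.497, -0.002, 0.867]
ft_force: [-2.6, 2.3, 6.8]
finger_gap: 0.005
theta 0.707 along -3.6 Fn 6.36 |F| 7.61
```

```bash
python3 -m jog '[{"x":0.001,"y":0,"z":0.003,"ax":0,"ay":0,"az":0},{"x":0.002,"y":0,"z":0.006,"ax":0,"ay":0,"az":0},{"x":0.002,"y":0,"z":0.006,"ax":0,"ay":0,"az":0}]'; python3 est.py
```

```text
clock: 17.7
tool_pos: [0.5618, 0.0657, 0.2679]
orientation: [0.003, 0.497, -0.002, 0.868]
ft_force: [-2.4, 1.7, 5.4]
finger_gap: 0.002
theta 0.738 along -3.6 Fn 5.37 |F| 6.11
```

```bash
python3 -m jog '[{"x":0.001,"y":0,"z":0.003,"ax":0,"ay":0,"az":0},{"x":0.002,"y":0,"z":0.005,"ax":0,"ay":0,"az":0},{"x":0.002,"y":0,"z":0.005,"ax":0,"ay":0,"az":0}]'; python3 est.py
```

```text
clock: 18.0
tool_pos: [0.5645, 0.0657, 0.2684]
orientation: [0.003, 0.497, -0.002, 0.868]
ft_force: [-2.0, 2.3, 6.4]
finger_gap: 0.003
theta 0.766 along -3.6 Fn 5.85 |F| 7.09
```

```bash
python3 -m jog '[{"x":0.0013,"y":0,"z":0.003,"ax":0,"ay":0,"az":0},{"x":0.0026,"y":0,"z":0.006,"ax":0,"ay":0,"az":0},{"x":0.0026,"y":0,"z":0.006,"ax":0,"ay":0,"az":0}]'; python3 est.py
```

```text
clock: 18.3
tool_pos: [0.5679, 0.0657, 0.2689]
orientation: [0.003, 0.497, -0.002, 0.868]
ft_force: [-1.9, 2.0, 5.6]
finger_gap: -0.002
theta 0.799 along -3.7 Fn 5.35 |F| 6.26
```

```bash
python3 -m jog '[{"x":0.0014,"y":0,"z":0.003,"ax":0,"ay":0,"az":0},{"x":0.0024,"y":0,"z":0.005,"ax":0,"ay":0,"az":0},{"x":0.0024,"y":0,"z":0.005,"ax":0,"ay":0,"az":0}]'; python3 est.py
```

```text
clock: 18.6
tool_pos: [0.5708, 0.0657, 0.2693]
orientation: [0.003, 0.497, -0.002, 0.868]
ft_force: [-1.9, 2.2, 6.1]
finger_gap: 0.0
theta 0.828 along -3.7 Fn 5.8 |F| 6.8
```

```bash
python3 -m jog '[{"x":0.0015,"y":0,"z":0.003,"ax":0,"ay":0,"az":0},{"x":0.003,"y":0,"z":0.006,"ax":0,"ay":0,"az":0},{"x":0.003,"y":0,"z":0.006,"ax":0,"ay":0,"az":0}]'; python3 est.py
```

```text
clock: 18.9
tool_pos: [0.5743, 0.0657, 0.2696]
orientation: [0.003, 0.497, -0.002, 0.868]
ft_force: [-0.9, 3.1, 6.1]
finger_gap: -0.003
theta 0.862 along -3.7 Fn 5.17 |F| 6.86
```

```bash
python3 -m jog '[{"x":0.0015,"y":0,"z":0.003,"ax":0,"ay":0,"az":0},{"x":0.0027,"y":0,"z":0.005,"ax":0,"ay":0,"az":0},{"x":0.0027,"y":0,"z":0.005,"ax":0,"ay":0,"az":0}]'; python3 est.py
```

```text
clock: 19.2
tool_pos: [0.5764, 0.0657, 0.2696]
orientation: [0.003, 0.497, -0.002, 0.868]
ft_force: [-6.3, 2.7, 9.9]
finger_gap: 0.003
theta 0.883 along -3.7 Fn 11.58 |F| 11.97
```

The push jumped from about 5.5 to 11.6 N at about 0.88 rad, which looks like the stop. I'll press slightly more to confirm it, then hold.

```bash
python3 -m jog '[{"x":0.0008,"y":0,"z":0.001,"ax":0,"ay":0,"az":0},{"x":0.0008,"y":0,"z":0.001,"ax":0,"ay":0,"az":0},{"x":0.0008,"y":0,"z":0.001,"ax":0,"ay":0,"az":0},{"x":0.0008,"y":0,"z":0.001,"ax":0,"ay":0,"az":0},{"x":0.0008,"y":0,"z":0.001,"ax":0,"ay":0,"az":0},{"x":0.0008,"y":0,"z":0.001,"ax":0,"ay":0,"az":0},{"x":0.0008,"y":0,"z":0.001,"ax":0,"ay":0,"az":0},{"x":0.0008,"y":0,"z":0.001,"ax":0,"ay":0,"az":0}]'; python3 est.py
python3 - <<'E'
from h import *
a=save("top","t2")
cv2.imwrite("pics/t2c.png",cv2.resize(a[120:270,240:400,::-1],None,fx=4,fy=4))
E
```

```text
clock: 20.0
tool_pos: [0.5767, 0.0657, 0.2696]
orientation: [0.003, 0.497, -0.002, 0.868]
ft_force: [-7.2, 1.5, 10.2]
finger_gap: 0.001
theta 0.886 along -3.8 Fn 12.49 |F| 12.61
```

View pics/t2c.png

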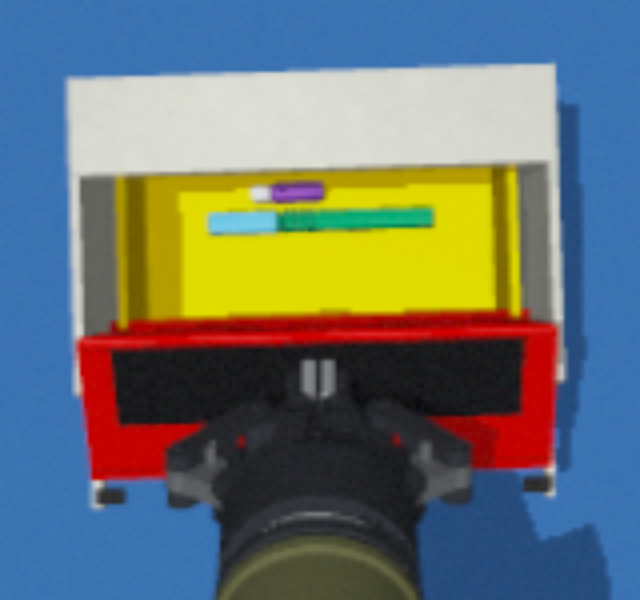

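Both sharps lie in the yellow liner (scalpel around (320,220), lancet (288,192)), and the tray is tipped over. I'll press 1 mm more to confirm the stop.

```bash
python3 -m jog '[{"x":0.0008,"y":0,"z":0.0013,"ax":0,"ay":0,"az":0},{"x":0.0013,"y":0,"z":0.0018,"ax":0,"ay":0,"az":0},{"x":0.0013,"y":0,"z":0.0018,"ax":0,"ay":0,"az":0},{"x":0.0013,"y":0,"z":0.0018,"ax":0,"ay":0,"az":0},{"x":0.0013,"y":0,"z":0.0018,"ax":0,"ay":0,"az":0}]'; python3 est.py
```

```text
clock: 20.55
tool_pos: [0.5772, 0.0657, 0.2697]
orientation: [0.003, 0.497, -0.002, 0.867]
ft_force: [-10.0, 2.3, 13.0]
finger_gap: -0.001
theta 0.891 along -3.8 Fn 16.38 |F| 16.55
```

The force rises steeply (+4 N in 0.5 mm), so the stop is confirmed and the hold was over 1 s. Now I'll ease the tray back along the arc.

```bash
python3 -m jog '[{"x":-0.002,"y":0,"z":-0.004,"ax":0,"ay":0,"az":0},{"x":-0.0045,"y":0,"z":-0.009,"ax":0,"ay":0,"az":0},{"x":-0.007,"y":0,"z":-0.014,"ax":0,"ay":0,"az":0},{"x":-0.009,"y":0,"z":-0.019,"ax":0,"ay":0,"az":0},{"x":-0.011,"y":0,"z":-0.024,"ax":0,"ay":0,"az":0},{"x":-0.0132,"y":0,"z":-0.029,"ax":0,"ay":0,"az":0},{"x":-0.015,"y":0,"z":-0.034,"ax":0,"ay":0,"az":0},{"x":-0.0165,"y":0,"z":-0.039,"ax":0,"ay":0,"az":0}]'; python3 est.py
```

```text
clock: 21.35
tool_pos: [0.5575, 0.0656, 0.2668]
orientation: [0.003, 0.497, -0.002, 0.868]
ft_force: [-2.5, 1.3, 7.7]
finger_gap: 0.004
theta 0.697 along -3.7 Fn 6.88 |F| 8.2
```

```bash
python3 -m jog '[{"x":-0.0015,"y":0,"z":-0.005,"ax":0,"ay":0,"az":0},{"x":-0.0028,"y":0,"z":-0.01,"ax":0,"ay":0,"az":0},{"x":-0.004,"y":0,"z":-0.015,"ax":0,"ay":0,"az":0},{"x":-0.0051,"y":0,"z":-0.02,"ax":0,"ay":0,"az":0},{"x":-0.006,"y":0,"z":-0.025,"ax":0,"ay":0,"az":0},{"x":-0.0069,"y":0,"z":-0.03,"ax":0,"ay":0,"az":0},{"x":-0.0075,"y":0,"z":-0.035,"ax":0,"ay":0,"az":0},{"x":-0.008,"y":0,"z":-0.04,"ax":0,"ay":0,"az":0}]'; python3 est.py
```

```text
clock: 22.15
tool_pos: [0.5373, 0.0656, 0.2595]
orientation: [0.003, 0.498, -0.002, 0.867]
ft_force: [-4.6, 1.3, 7.1]
finger_gap: 0.002
theta 0.486 along -3.3 Fn 7.32 |F| 8.5
```

```bash
python3 -m jog '[{"x":-0.0003,"y":0,"z":-0.005,"ax":0,"ay":0,"az":0},{"x":-0.0005,"y":0,"z":-0.01,"ax":0,"ay":0,"az":0},{"x":-0.0005,"y":0,"z":-0.015,"ax":0,"ay":0,"az":0},{"x":-0.0004,"y":0,"z":-0.02,"ax":0,"ay":0,"az":0},{"x":-0.0001,"y":0,"z":-0.025,"ax":0,"ay":0,"az":0},{"x":0.0002,"y":0,"z":-0.03,"ax":0,"ay":0,"az":0},{"x":0.0006,"y":0,"z":-0.035,"ax":0,"ay":0,"az":0},{"x":0.0011,"y":0,"z":-0.04,"ax":0,"ay":0,"az":0}]'; python3 est.py
```

```text
clock: 22.95
tool_pos: [0.519, 0.0655, 0.248]
orientation: [0.003, 0.499, -0.002, 0.867]
ft_force: [-6.9, -0.3, 7.4]
finger_gap: 0.003
theta 0.272 along -2.2 Fn 8.58 |F| 10.06
```

```bash
python3 -m jog '[{"x":0.0005,"y":0,"z":-0.005,"ax":0,"ay":0,"az":0},{"x":0.0012,"y":0,"z":-0.01,"ax":0,"ay":0,"az":0},{"x":0.0022,"y":0,"z":-0.015,"ax":0,"ay":0,"az":0},{"x":0.0034,"y":0,"z":-0.02,"ax":0,"ay":0,"az":0},{"x":0.0047,"y":0,"z":-0.025,"ax":0,"ay":0,"az":0},{"x":0.006,"y":0,"z":-0.03,"ax":0,"ay":0,"az":0},{"x":0.007,"y":0,"z":-0.0335,"ax":0,"ay":0,"az":0},{"x":0.008,"y":0,"z":-0.0365,"ax":0,"ay":0,"az":0}]'; python3 est.py
```

```text
clock: 23.75
tool_pos: [0.5039, 0.0655, 0.2339]
orientation: [0.003, 0.5, -0.002, 0.866]
ft_force: [-6.3, -0.1, 4.9]
finger_gap: 0.005Traceback (most recent call last):
  File "est.py", line 5, in <module>
    th=brentq(f,-.1,1.3);n=np.array([np.cos(th),0,-np.sin(th)]);F=s["ft_force"]
    r = _zeros._brentq(f, a, b, xtol, rtol, maxiter, args, full_output, disp)
ValueError: f(a) and f(b) must have different signs
```

```bash
sed -i 's/brentq(f,-.1,1.3)/brentq(f,-.03,.9)/' est.py; python3 -m jog '[{"x":0.001,"y":0,"z":-0.003,"ax":0,"ay":0,"az":0},{"x":0.002,"y":0,"z":-0.006,"ax":0,"ay":0,"az":0},{"x":0.003,"y":0,"z":-0.009,"ax":0,"ay":0,"az":0},{"x":0.004,"y":0,"z":-0.0115,"ax":0,"ay":0,"az":0},{"x":0.004,"y":0,"z":-0.0125,"ax":0,"ay":0,"az":0},{"x":0.004,"y":0,"z":-0.0125,"ax":0,"ay":0,"az":0}]'; python3 est.py
```

```text
clock: 24.35
tool_pos: [0.5004, 0.0655, 0.2294]
orientation: [0.003, 0.5, -0.002, 0.866]
ft_force: [-5.8, -0.5, 2.2]
finger_gap: -0.001
theta 0.007 along 0.3 Fn 5.77 |F| 6.18
```

```bash
python3 -m jog '[{"x":-0.0003,"y":0,"z":-0.0015,"ax":0,"ay":0,"az":0},{"x":-0.0006,"y":0,"z":-0.003,"ax":0,"ay":0,"az":0},{"x":-0.0012,"y":0,"z":-0.0045,"ax":0,"ay":0,"az":0},{"x":-0.002,"y":0,"z":-0.006,"ax":0,"ay":0,"az":0},{"x":-0.003,"y":0,"z":-0.0075,"ax":0,"ay":0,"az":0},{"x":-0.004,"y":0,"z":-0.009,"ax":0,"ay":0,"az":0}]'
```

```text
clock: 24.95
tool_pos: [0.4976, 0.0661, 0.2306]
orientation: [0.003, 0.498, -0.002, 0.867]
ft_force: [-0.5, 0.0, -0.6]
finger_gap: -0.001
```

Contact is gone at level. I'll back away to clear space and check.

```bash
python3 -m jog '[{"x":-0.02,"y":0,"z":-0.035,"ax":0,"ay":0,"az":0},{"x":-0.06,"y":0,"z":-0.05,"ax":0,"ay":0,"az":0},{"x":-0.12,"y":0,"z":-0.06,"ax":0,"ay":0,"az":0},{"x":-0.18,"y":0,"z":-0.06,"ax":0,"ay":0,"az":0},{"x":-0.2,"y":0,"z":-0.06,"ax":0,"ay":0,"az":0},{"x":-0.2,"y":0,"z":-0.06,"ax":0,"ay":0,"az":0}]'
python3 - <<'E'
from h import *
a=save("top","t3");cv2.imwrite("pics/t3c.png",cv2.resize(a[110:310,110:570,::-1],None,fx=1.7,fy=1.7))
for l in("scalpel","lancet","tray","forceps","specimen_pot","marker"):
    print(l,[(np.round(d["at"]),round(d["p"],2)) for d in arm.spot_in("top",l)[:2]])
E
```

```text
clock: 25.55
tool_pos: [0.4216, 0.0665, 0.3035]
orientation: [0.003, 0.496, -0.002, 0.868]
ft_force: [0.0, -0.7, 0.5]
finger_gap: 0.001
scalpel [(array([320., 174.]), 0.88), (array([443., 172.]), 0.48)]
lancet []
tray [(array([319., 220.]), 0.97), (array([321., 161.]), 0.26)]
forceps [(array([494., 275.]), 0.48), (array([318., 223.]), 0.19)]
specimen_pot [(array([148., 260.]), 0.72), (array([319., 217.]), 0.39)]
marker [(array([446., 170.]), 0.85)]
```

View pics/t3c.png

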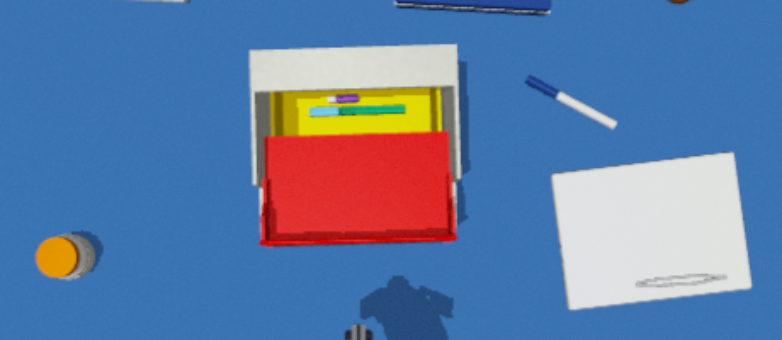

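The tray is level and empty. The scalpel (357,111) and lancet (343,99) are in the liner, and the forceps, marker and pot are where they were.

```bash
python3 -c "
from bench import arm
print(arm.finish_job())"
```

```text
the job is handed in; nothing more can be done
None
```

The used scalpel and the lancet are both in the bin, the tray is back level and empty, and the job is handed in at about 26 s of the 72 s allowed.

- **Placing:** I set the scalpel down in the tray until I felt contact (3.2 N), then released it.
- **Tipping:** I pushed the pad along the tray's arc until the force rose steeply, at about 0.88–0.89 rad. I held it there for about 1.3 s. The highest reading was 16.6 N, but I only read the force at the end of each call, so a brief peak in between would not show.
- **First push:** My first straight push locked against the rubber at about 15.9 N. I eased off and followed the arc instead.
- **Returning:** I lowered the tray under contact all the way to level; at that point the force had dropped to the sensor's noise level.
- **Last check:** The final top view shows both sharps in the liner and the forceps, marker and pot where they started. The gripper is clear of everything. The lancet detector found nothing in that picture, but the lancet is plainly visible in the liner. The forceps detection shifted by 12 pixels from the first picture, but in the picture the forceps lie where they did.

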